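# Cover the gas jar with its thin glass-ceramic plate

### The job

The thin white cover plate lies flat in the grey tray, where its sides cannot be gripped: slide it, without pressing hard because it is brittle, out over the tray's open front until it sticks out far enough to be taken by its two sides, but do not let it fall. Then lift it off and lay it gently and flat over the gas jar so that the mouth is completely closed, let go, and leave the jar standing where it is and the dye bottles and test-tube rack alone.

Things in the scene. Friction and masses are not known exactly. Their poses are not given: they have to be found in the camera images.
- plate: The cover plate: white glazed rectangle, 100 mm long (its x) by 60 mm wide (its y), 3 mm thick (its z), 40 to 85 g, brittle. Loose. It slides on the smooth tray floor more easily (friction about 0.25) than a fingertip pressed on it slips (about 0.6), so a light press of 5 to 10 N drags it along. Origin at its very centre, x along its length, z up; at the start its -x end points roughly to the tray's open front and it lies flat on the tray floor.
- tray: Grey block fixed to the bench, 200 mm deep (x) by 110 mm wide (y), origin at the centre of its underside. Its flat floor is 60 mm above the bench. Rims 12 mm wide stand 12 mm above that floor along both sides (86 mm apart inside) and along the back (inner face 88 mm behind the centre, at x = +88 mm). The front, the end at x = -100 mm that faces the robot, is open and drops straight to the bench; the side rims stop at x = -75 mm, 25 mm short of it.
- jar: Gas jar, frosted translucent, loose, 320 to 500 g, 150 mm tall: a straight round tube of 46 mm outer and 38 mm inner diameter, open at the top, on a hexagonal foot 80 mm across the flats and 12 mm high. Origin under the centre of the foot, z up.
- jar_mouth (a point): Centre of the jar's open mouth, level with its rim, 150 mm above the jar's underside.
- dye_a: Bystander: small amber dye bottle, 32 mm across, 65 mm tall, origin under its centre.
- dye_b: Bystander: small blue dye bottle, 32 mm across, 75 mm tall, origin under its centre.
- rack: Bystander: white test-tube rack, 50 mm (x) by 190 mm (y), 70 mm high, its tubes standing to about 120 mm; origin under its centre.
Mind the look-alikes: they are no part of the job. Of the things that look like the plate, the largest one is meant.

How it is judged:
On the way, in this order (a step that is already met when the one before it is completed fails the run):
1. the plate lies flat on the tray floor and sticks out over the open front: its centre is within 32 mm of the front edge (x of plate in the frame of tray below -0.068 m and z of plate in the frame of tray below 0.065 m and angle between plate's own z axis and vertical below 0.06 rad and contact force between plate and tray above 0.1 N), for 0.2 s.
2. the plate is held by the fingers, clear of the tray and at least 20 mm above its floor (height (world z) of plate above 0.08 m and contact force between plate and tray below 0.01 N and contact force between plate and the fingers above 1 N), for 0.2 s.
At the end, for the whole second after the job is handed in: Plate flat (3 deg) on the jar's rim, released and still; mouth centre within 10 mm of the plate's long centre line and within 22 mm of its middle along it; jar upright (3 deg), within 30 mm of its start; each bystander within 30 mm of its start (y of jar_mouth in the frame of plate between -0.01 and 0.01 m and x of jar_mouth in the frame of plate between -0.022 and 0.022 m and z of jar_mouth in the frame of plate between -0.005 and 0.005 m and angle between plate's own z axis and vertical below 0.06 rad and angle between jar's own z axis and vertical below 0.05 rad and distance of each of jar, dye_a, dye_b, rack from where it was at the start of the episode below 0.03 m and linear speed of plate below 0.02 m/s and contact force between plate and the fingers below 0.01 N); the robot touches nothing.
It fails at once if the plate fell towards the bench (its centre lower than 45 mm) (height (world z) of plate below 0.045 m).
It fails at once if the plate was pressed on the tray with more than 45 N (contact force between plate and tray above 45 N).
It fails at once if the plate was pressed or dropped on the jar with more than 45 N (contact force between plate and jar above 45 N).
It fails at once if the jar was tipped by more than 17 degrees (angle between jar's own z axis and vertical above 0.3 rad).
It fails at once if a dye bottle or the rack was knocked over or moved more than 30 mm (distance of any of dye_a, dye_b, rack from where it was at the start of the episode above 0.03 m or angle between any of dye_a, dye_b, rack's own z axis and vertical above 0.5 rad).
It also fails if it takes over 61 s, if anything falls off the work surface, if the arm or the gripper's body presses on something with over 40 N, if the wrist force passes 120 N, or if a joint passes its speed limit or range.

### The arm

A 6-joint arm with a two-finger parallel gripper is mounted at the origin on the work surface. World frame = base frame: x ahead of the robot, y to its left, z up, the work surface at z = 0. Lengths are in m, angles in rad, forces in N, time in s.
With the tool pointing down it reaches from about 0.25 to 0.775 m from the base axis. Payload 4 kg.
Tool frame: the origin (TCP) lies midway between the tips of the shut fingers; the grasp point (between the pads) lies 19 mm behind it (robot.grip_depth is the distance from the TCP to the grasp point, in m); z points along the fingers, y is the direction in which the jaws open and shut (so a half turn about z gives the same grasp; the last joint's range is limited). The gripper opens to 94 mm and grips with 3 to 60 N. Pads are 16 mm wide; open, the fingers measure 119 mm over their backs; the gripper's body (75 mm by 177 mm) begins 78 mm behind the grasp point.
Start: joints at [-1.231, 0.087, 1.371, -0, 1.684, -0.103], TCP at [0.236, -0.497, 0.206] pointing down, gripper open.
Joint ranges: [-3.1, 3.1], [-0.76, 2.03], [0.27, 2.55], [-1.08, 4.22], [0.17, 2.65], [-2.57, 2.57]. Speed limits (rad/s): [2.79, 2.79, 3.14, 3.14, 3.14, 3.14].

### API

Orientations are given as a unit quaternion [x, y, z, w].
In Python, from bench import robot gives the robot as it stands. The module is installed in compiled form; this text tells all that it offers.
- The arm moves only by the tool apply_moves, never from a script. Its argument "commands" is one flat list of numbers, 6 for each row, row after row: the shift along the world's x, y, z in cm, then the turn, a rotation vector about the world's x, y, z in rad. In form: [x, y, z, ax, ay, az, x, y, z, ax, ay, az, ...]. A call has 1 to 5 rows; each row shifts and turns the commanded pose from where the row before left it; what a row does not reach is not made up. A row lasts 1/10 s, in which the tool goes at most 50 mm and 8.59 degrees, less where a joint would pass 70% of its speed; a pose out of reach is approached as far as the arm can. A call with a gripper value outside its range is refused whole. "grip" is the finger opening in cm, from 0 to 9.4, set as the call begins (left out, the last holds). The fingers move at their own pace and stop on an object; "squeeze" is the grip in N (left out, the last holds). Time passes only in rows, so rows that do not move let the fingers close. It gives the time, the measured TCP pose, the force and the opening at its end, in the units of the state.
- robot.sense(): the state, without advancing time (a new reading comes with each control period).
- robot.read_camera(name): name is "side" or "top" or "wrist"; returns (picture, depth): 480x640x3 uint8, red, green, blue; 480x640 float32, m along the optical axis (not along the pixel's ray), 0 where there is no reading.
- robot.camera_params(name): a dict with "camera_matrix" (3x3 intrinsics, pixels), "rvec" (rotation vector, rad) and "tvec" (3), from world to camera coordinates, as OpenCV has them. Camera axes: x right, y down, z forward; pixel columns grow to the right and rows downward; lengths in m; the calibration is good to about 2 mm. A picture is of the moment at which its call begins: read the wrist's pose just before it. camera_params takes no time and is no camera call; for the wrist camera it gives the pose at the moment of the call.
- robot.finish_job(): hands the job in, once; it reports no verdict.
Trained networks look in the newest picture that a camera, given by its name, has taken for a name from the list of things; names that differ only in an ending like _2 or _b are one class to them, and where a whole thing is asked for, a point or a joint stands for the part that bears it (a point fixed in the world has none). Each returns a list of dicts, best first, with "conf" (0 to 1); they miss things now and then, are a little off and sometimes report something else, mostly with a low value. They report only what shows in the picture. A call takes as long as a camera call. They do not tell look-alikes from the thing itself.
- robot.outline_of(camera, target): "region" (480x640 bool, what is visible of it).
- robot.spot_point(camera, target): "position" ([x, y, z] in m, in world coordinates, good to about 4 mm: a listed point, or the origin of a listed thing).
The state is a dict: "clock": time; "q": joint angles; "joint_vel": joint speeds; "joint_torque": joint torques, N m; "eef_pos": TCP position; "orientation": TCP orientation; "ft_force": force on the tool from outside, world axes, zero at the start; "ft_torque": the same for the moment, N m; "gripper_width": opening from 0.0 (shut) to 1.0 (fully open).
Only numpy, scipy, OpenCV 4.12 (cv2) and the standard library are available. Lean on these libraries where they do the work, as an engineer would, in place of code of your own. Each camera call takes 0.05 s, during which the arm holds its last target. There are 200 camera calls.

## Working session

There is one attempt and no reset: what is moved stays moved. The work goes in short steps, Python scripts to look and compute and a tool call to move; the robot and the scene stay as the last step left them, time stands still between calls to the robot, and variables do not carry over. Pictures are saved under pics/ and viewed, about 8 in all and at most 12, crops included, and the job is handed in when it is done.

Besides the shell and the picture viewer there is one more tool, called after "Request:" as a command line: name --argument value ..., lists and objects as JSON in quotes. apply_moves: Moves the arm, as the interface text tells. Its arguments: {"type":"object","properties":{"commands":{"type":"array","items":{"type":"number"}},"grip":{"type":"number"},"squeeze":{"type":"number"}},"required":["commands"]}

```bash
mkdir -p pics; cat > h.py <<'E'
import numpy as np, cv2
from bench import robot
def cam(n):
    p=robot.camera_params(n); R=cv2.Rodrigues(np.array(p["rvec"],float))[0]
    return np.array(p["camera_matrix"]),R,np.array(p["tvec"],float).ravel()
def back(n,uv,z=None,d=None):
    """pixels -> world, on plane of height z, or with depth d"""
    K,R,t=cam(n); uv=np.atleast_2d(uv).astype(float)
    r=np.c_[uv,np.ones(len(uv))]@np.linalg.inv(K).T
    o=-R.T@t; w=r@R
    s=(z-o[2])/w[:,2] if d is None else np.asarray(d)
    return o+w*np.reshape(s,(-1,1))
def save(n,im): cv2.imwrite("pics/"+n,im[:,:,::-1])
E
python3 - <<'E'
from h import *
for c in("top","side"):
    im,d=robot.read_camera(c); save(c+"0.png",im)
    for t in("plate","tray","jar","jar_mouth","dye_a","rack"):
        o=robot.spot_point(c,t)
        print(c,t,[(round(x["conf"],2),np.round(x["position"],3).tolist()) for x in o[:4]])
print(robot.sense())
E
```

```text
top plate [(0.87, [0.582, -0.142, 0.062]), (0.72, [0.612, -0.314, 0.004]), (0.64, [0.465, 0.017, -0.0])]
top tray [(0.95, [0.588, -0.146, -0.002])]
top jar [(0.96, [0.592, 0.196, -0.0])]
top jar_mouth [(0.77, [0.594, 0.2, 0.15])]
top dye_a [(0.7, [0.622, -0.026, 0.004]), (0.55, [0.596, 0.016, -0.003])]
top rack [(0.7, [0.759, -0.005, -0.004])]
side plate [(0.84, [0.467, 0.012, 0.002]), (0.7, [0.578, -0.148, 0.061]), (0.52, [0.61, -0.311, 0.005])]
side tray [(0.67, [0.591, -0.145, -0.0])]
side jar [(0.96, [0.594, 0.196, -0.002])]
side jar_mouth [(0.78, [0.601, 0.203, 0.149]), (0.58, [0.578, -0.148, 0.059])]
side dye_a [(0.9, [0.601, 0.021, -0.0]), (0.69, [0.619, -0.021, 0.002])]
side rack [(0.87, [0.755, -0.004, 0.001])]
{'clock': 0.7, 'q': array([-1.23112809e+00,  8.71466746e-02,  1.37068370e+00,  2.10890814e-05,
        1.68358730e+00, -1.03073159e-01]), 'joint_vel': array([-2.67844930e-04, -1.61062633e-03, -8.92260805e-05, -6.56565932e-04,
        2.02082917e-04,  9.52134249e-04]), 'joint_torque': array([ 5.06359174e-04, -3.39910269e+01, -3.02521420e+01,  7.18277972e-02,
        2.33551272e-02, -1.04578511e-06]), 'eef_pos': array([ 0.23565494, -0.49698763,  0.20554333]), 'orientation': array([9.75597141e-01, 2.19568237e-01, 2.07299175e-05, 8.56418008e-05]), 'ft_force': array([0.95935206, 0.41858888, 0.03029158]), 'ft_torque': array([ 0.00899878, -0.0567384 ,  0.0275339 ]), 'gripper_width': 0.9973316604782375}
```

View pics/top0.png

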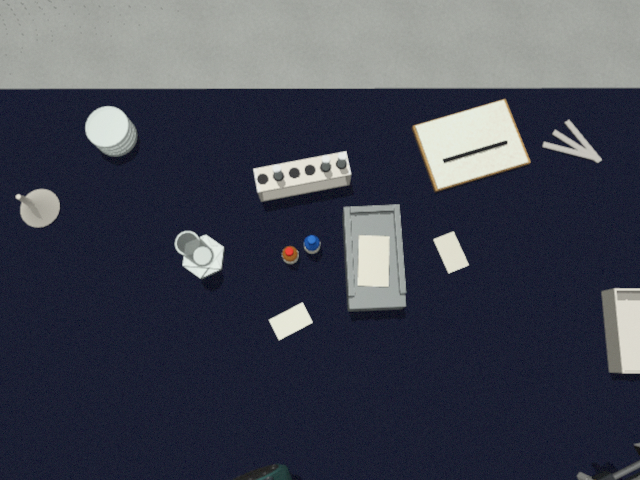

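```bash
python3 - <<'E'
from h import *
im,d=robot.read_camera("top")
for t in("plate","tray","jar"):
    for x in robot.outline_of("top",t):
        m=x["region"].astype(np.uint8); c,_=cv2.findContours(m,0,2); c=max(c,key=cv2.contourArea)
        dep=np.median(d[(m>0)&(d>0)])
        z=back("top",[np.array(np.nonzero(m)).mean(1)[::-1]],d=[dep])[0]
        if t=="plate": zz=.063 if z[2]>.04 else .003
        else: zz=.072 if t=="tray" else .15
        w=back("top",c[:,0,:],z=zz)[:,:2]
        r=cv2.minAreaRect((w*1000).astype(np.float32)); print(t,round(x["conf"],2),"pix",np.array(np.nonzero(m)).mean(1)[::-1].round(),"3d",z.round(3),"rect mm",np.round(r[0],1),np.round(r[1],1),round(r[2],1), cv2.boxPoints(r).round(0).tolist())
E
```

```text
plate 0.94 pix [374. 261.] 3d [ 0.576 -0.145  0.063] rect mm [ 577.3 -144.2] [61.5 99.9] 87.7 [[526.0, -173.0], [626.0, -177.0], [628.0, -116.0], [529.0, -111.0]]
plate 0.8 pix [451. 252.] 3d [ 0.607 -0.31   0.002] rect mm [ 606.2 -310.6] [76.  46.9] 24.0 [[562.0, -305.0], [581.0, -347.0], [650.0, -317.0], [631.0, -274.0]]
plate 0.65 pix [290. 322.] 3d [0.463 0.018 0.002] rect mm [462.6  17.4] [46.7 77.5] 26.9 [[424.0, 41.0], [459.0, -28.0], [501.0, -7.0], [466.0, 63.0]]
tray 0.73 pix [374. 257.] 3d [ 0.584 -0.147  0.062] rect mm [ 583.8 -144.7] [206.5 116.3] 3.2 [[478.0, -92.0], [484.0, -208.0], [690.0, -197.0], [684.0, -81.0]]
tray 0.31 pix [374. 261.] 3d [ 0.577 -0.145  0.063] rect mm [ 576.7 -144.2] [ 63.  104.2] 88.8 [[524.0, -175.0], [628.0, -177.0], [629.0, -114.0], [525.0, -112.0]]
jar 0.8 pix [200. 254.] 3d [0.593 0.199 0.04 ] rect mm [574.9 176.7] [101.6  71.4] 54.1 [[516.0, 156.0], [574.0, 115.0], [634.0, 197.0], [576.0, 239.0]]
jar 0.73 pix [374. 262.] 3d [ 0.576 -0.145  0.063] rect mm [ 562.4 -136.7] [55.  91.3] 87.9 [[516.0, -162.0], [607.0, -166.0], [609.0, -111.0], [518.0, -108.0]]
```

```bash
python3 - <<'E'
from h import *
im,d=robot.read_camera("top")
save("crop.png",cv2.resize(im[195:345,255:475],None,fx=3.5,fy=3.5,interpolation=cv2.INTER_CUBIC))
v,u=np.mgrid[195:330,335:420]; u=u.ravel();v=v.ravel()
P=back("top",np.c_[u,v],d=d[v,u]); z=P[:,2]
for lo,hi in((.055,.08),(.067,.08),(.055,.0665)):
    Q=P[(z>lo)&(z<hi)]; r=cv2.minAreaRect((Q[:,:2]*1000).astype(np.float32)); print(lo,len(Q),np.median(Q[:,2]).round(4),[np.round(a,1) for a in r])
# jar mouth via depth
v,u=np.mgrid[220:290,165:235];u=u.ravel();v=v.ravel()
P=back("top",np.c_[u,v],d=d[v,u]);Q=P[(P[:,2]>.14)&(P[:,2]<.16)]
print("mouth",len(Q),cv2.minEnclosingCircle((Q[:,:2]*1000).astype(np.float32)),Q.mean(0).round(4))
E
```

```text
0.055 5833 0.0615 [array([ 585.9, -146.9]), array([200.3, 110.4]), np.float64(2.8)]
0.067 1394 0.0712 [array([ 598.7, -146.2]), array([174.8, 110.3]), np.float64(2.8)]
0.055 4414 0.0604 [array([ 581., -147.]), array([190.5, 110.2]), np.float64(2.8)]
mouth 214 ((594.0911865234375, 199.189208984375), 23.598669052124023) [0.5934 0.198  0.1478]
```

View pics/crop.png

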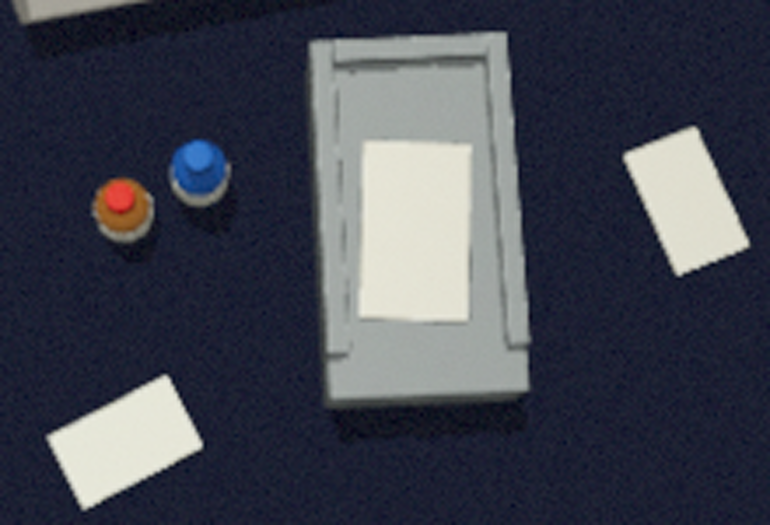

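Three plate-like things: (374,261), 100×61 mm, lying in the tray; (451,252), about 76×47 mm; (290,322), about 77×47 mm. The crop confirms that the one in the tray is the largest, so it is the plate. The tray measures 200×110 mm as given, with its centre at (0.586,-0.147) and yaw 2.8°. The plate is at (0.577,-0.144), yaw -2.3°.

Request:
apply_moves --commands '[3.3, 3.2, 0, 0, 0, -0.05, 3.3, 3.2, 0, 0, 0, -0.05, 3.3, 3.2, 0, 0, 0, -0.05, 3.3, 3.2, 0, 0, 0, -0.05, 3.3, 3.2, 0, 0, 0, -0.05]' --grip 0 --squeeze 10

```text
clock: 1.45
eef_pos: [0.4017, -0.3356, 0.2057]
orientation: [0.995, 0.095, 0.0, 0.0]
ft_force: [1.7, -0.5, 0.2]
gripper_width: 0.612
```

Request:
apply_moves --commands '[3.3, 3.2, 0, 0, 0, -0.05, 3.3, 3.2, 0, 0, 0, -0.05, 3.3, 3.2, 0, 0, 0, -0.05, 3.3, 3.2, -2, 0, 0, -0.05, 3.3, 3.2, -2, 0, 0, -0.03]'

```text
clock: 1.95
eef_pos: [0.5673, -0.1759, 0.1663]
orientation: [1.0, -0.019, 0.001, 0.001]
ft_force: [0.0, -0.2, -0.9]
gripper_width: 0.185
```

```bash
python3 - <<'E'
from h import *
s=robot.sense(); print(s["clock"],s["eef_pos"],s["orientation"],s["ft_force"])
im,d=robot.read_camera("wrist"); save("w0.png",im)
E
```

```text
1.95 [ 0.56731703 -0.17586914  0.16629072] [ 9.99811919e-01 -1.93339638e-02  1.37193413e-03  6.64883696e-04] [ 0.00986287 -0.2321561  -0.90757904]
```

View pics/w0.png

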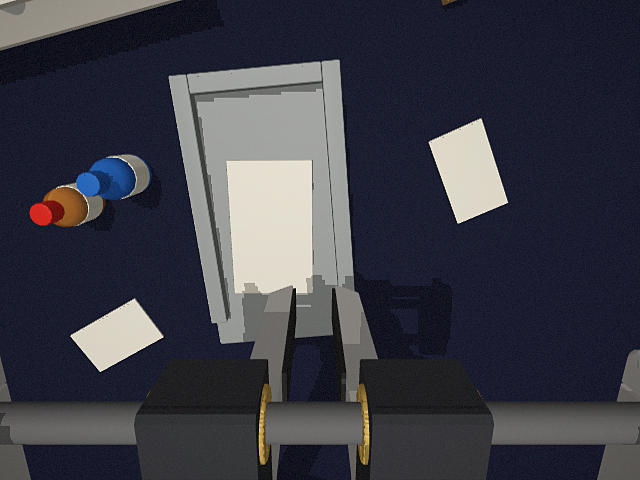

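The wrist view shows the plate at pixels (227..313, 160..293), square to the tool. Next I go over the press point.

Request:
apply_moves --commands '[1.5, 1.5, -3, 0, 0, 0, 1.5, 1.5, -3, 0, 0, 0, 0, 0, -2, 0, 0, 0, 0, 0, 0, 0, 0, 0, 0, 0, 0, 0, 0, 0]'

```text
clock: 2.5
eef_pos: [0.5953, -0.1474, 0.0857]
orientation: [1.0, -0.019, -0.0, 0.0]
ft_force: [-0.5, -0.2, -0.1]
gripper_width: 0.004
```

Request:
apply_moves --commands '[0.2, 0.2, -1, 0, 0, 0, 0, 0, -0.8, 0, 0, 0, 0, 0, -0.2, 0, 0, 0, 0, 0, -0.1, 0, 0, 0, 0, 0, 0, 0, 0, 0]'

```text
clock: 3.0
eef_pos: [0.5975, -0.1453, 0.0647]
orientation: [1.0, -0.019, 0.0, 0.0]
ft_force: [0.7, 0.5, 0.3]
gripper_width: 0.003
```

Request:
apply_moves --commands '[0, 0, -0.1, 0, 0, 0, 0, 0, -0.05, 0, 0, 0, 0, 0, 0, 0, 0, 0]'

```text
clock: 3.3
eef_pos: [0.5976, -0.1452, 0.0634]
orientation: [1.0, -0.019, 0.0, 0.0]
ft_force: [0.0, 0.6, 0.2]
gripper_width: 0.009
```

Request:
apply_moves --commands '[0, 0, -0.05, 0, 0, 0, 0, 0, -0.02, 0, 0, 0, 0, 0, 0, 0, 0, 0]'

```text
clock: 3.6
eef_pos: [0.5978, -0.1452, 0.0633]
orientation: [1.0, -0.019, 0.001, 0.0]
ft_force: [-1.2, 0.1, 5.2]
gripper_width: 0.005
```

Request:
apply_moves --commands '[0, 0, -0.03, 0, 0, 0, -0.2, -0.01, 0, 0, 0, 0, -0.4, -0.02, 0, 0, 0, 0, -0.4, -0.02, 0, 0, 0, 0, -0.4, -0.02, 0, 0, 0, 0]'

```text
clock: 4.1
eef_pos: [0.5846, -0.1462, 0.0633]
orientation: [1.0, -0.019, 0.002, 0.0]
ft_force: [1.4, 1.2, 5.2]
gripper_width: 0.007
```

Request:
apply_moves --commands '[-0.4, -0.02, -0.02, 0, 0, 0, -0.5, -0.02, 0, 0, 0, 0, -0.5, -0.03, 0, 0, 0, 0, -0.5, -0.02, 0, 0, 0, 0, -0.5, -0.03, 0, 0, 0, 0]'

```text
clock: 4.6
eef_pos: [0.5607, -0.1474, 0.0633]
orientation: [1.0, -0.019, 0.002, 0.001]
ft_force: [1.4, -0.2, 6.5]
gripper_width: 0.003
```

Request:
apply_moves --commands '[-0.5, -0.02, 0, 0, 0, 0, -0.5, -0.03, 0, 0, 0, 0, -0.5, -0.02, 0, 0, 0, 0, -0.5, -0.03, 0, 0, 0, 0, 0, 0, 0, 0, 0, 0]'

```text
clock: 5.1
eef_pos: [0.54, -0.1485, 0.0633]
orientation: [1.0, -0.019, 0.001, 0.001]
ft_force: [-0.1, -0.1, 6.8]
gripper_width: 0.004
```

```bash
cat >> h.py <<'E'
def plate(camn,img,z=.063,near=(0.5,-.15),tol=.08):
    out=[]
    for x in robot.outline_of(camn,"plate"):
        m=x["region"].astype(np.uint8); c,_=cv2.findContours(m,0,2); c=max(c,key=cv2.contourArea)
        w=back(camn,c[:,0,:],z=z)[:,:2]; r=cv2.minAreaRect((w*1000).astype(np.float32))
        if np.hypot(r[0][0]/1000-near[0],r[0][1]/1000-near[1])<tol: out.append((round(x["conf"],2),np.round(r[0],1),np.round(r[1],1),round(r[2],1),np.round(cv2.boxPoints(r)).tolist()))
    return out
E
python3 - <<'E'
from h import *
s=robot.sense(); print(s["clock"],s["eef_pos"],s["ft_force"])
for c in("top","side","wrist"):
    im,d=robot.read_camera(c); save(c+"1.png",im); print(c,plate(c,im))
E
```

```text
5.1 [ 0.53997461 -0.14849244  0.06326   ] [-0.06106342 -0.13700373  6.79152984]
top [(0.96, array([ 494.7, -148.3]), array([64.1, 51.1]), 84.6, [[466.0, -178.0], [517.0, -183.0], [523.0, -119.0], [472.0, -114.0]])]
side [(0.84, array([ 520.8, -147.7]), array([ 63.8, 100.1]), 88.6, [[470.0, -178.0], [570.0, -181.0], [572.0, -117.0], [472.0, -115.0]])]
wrist [(0.58, array([ 541.2, -150. ]), array([60.6, 64. ]), 88.0, [[508.0, -179.0], [572.0, -181.0], [574.0, -121.0], [510.0, -119.0]])]
```

View pics/side1.png

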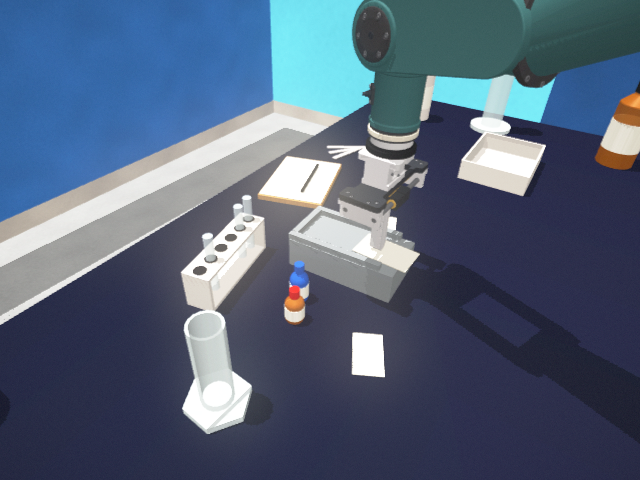

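The finger carries the plate with it: its centre is at about (0.520,-0.148) and the front end overhangs by about 16 mm. About 19 mm more to go.

Request:
apply_moves --commands '[-0.4, -0.02, 0, 0, 0, 0, -0.5, -0.02, 0, 0, 0, 0, -0.5, -0.03, 0, 0, 0, 0, -0.5, -0.02, 0, 0, 0, 0, 0, 0, 0, 0, 0, 0]'

```text
clock: 5.9
eef_pos: [0.521, -0.1494, 0.0633]
orientation: [1.0, -0.019, 0.001, 0.001]
ft_force: [0.7, 0.8, 7.6]
gripper_width: 0.008
```

Request:
apply_moves --commands '[0, 0, 0, 0, 0, 0, 0, 0, 0.3, 0, 0, 0, 0, 0, 2, 0, 0, 0, -3, 0, 4, 0, 0, 0, -4, 0, 3, 0, 0, 0]' --grip 0

```text
clock: 6.4
eef_pos: [0.45, -0.1488, 0.1549]
orientation: [1.0, -0.018, -0.001, -0.0]
ft_force: [0.4, -0.2, 0.3]
gripper_width: 0.003
```

Request:
apply_moves --commands '[-4, 0, 0, 0, 0, 0, -2, 0, 0, 0, 0, 0, 0, 0, 0, 0, 0, 0, 0, 0, 0, 0, 0, 0, 0, 0, 0, 0, 0, 0]' --grip 8

```text
clock: 6.9
eef_pos: [0.391, -0.1489, 0.1543]
orientation: [1.0, -0.018, -0.0, -0.0]
ft_force: [-0.4, 0.6, -0.4]
gripper_width: 0.392
```

```bash
python3 - <<'E'
from h import *
s=robot.sense(); print(s["clock"],s["eef_pos"],s["orientation"],s["ft_force"],s["gripper_width"])
for c in("top","side","wrist"):
    im,d=robot.read_camera(c); save(c+"2.png",im); print(c,plate(c,im))
E
```

```text
6.9 [ 0.39099296 -0.14886917  0.1542878 ] [ 9.99829520e-01 -1.84578777e-02 -4.05329492e-04 -2.69115430e-04] [-0.40406647  0.56945855 -0.44403282] 0.39222534068932613
top [(0.82, array([ 501.9, -149.4]), array([59.6, 97.8]), 88.8, [[452.0, -178.0], [550.0, -180.0], [551.0, -121.0], [454.0, -119.0]])]
side [(0.57, array([ 502.6, -148.2]), array([ 62.2, 102. ]), 87.7, [[450.0, -177.0], [552.0, -181.0], [555.0, -119.0], [453.0, -115.0]])]
wrist [(0.79, array([ 499.6, -150.3]), array([61.5, 94.1]), 88.0, [[452.0, -179.0], [546.0, -183.0], [548.0, -121.0], [454.0, -118.0]])]
```

View pics/wrist2.png

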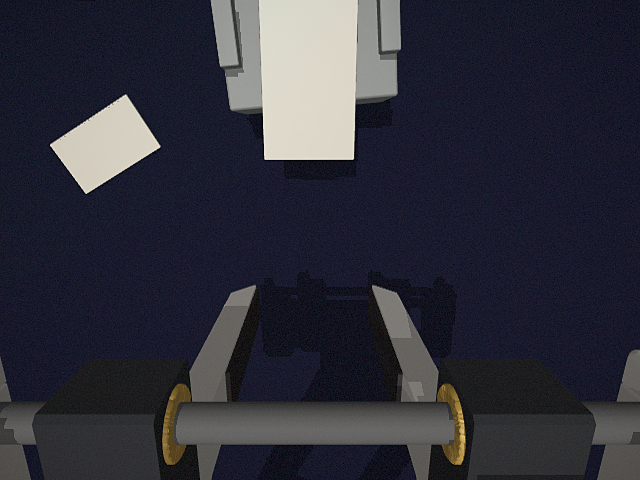

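The plate sticks out straight: pixel edges 264..355, front end at row 160, centre ≈(0.502,-0.149), about -84 mm in the tray frame. I go down in front of the tray and then forward with the fingers on both sides of the overhang.

Request:
apply_moves --commands '[0, 0, -4, 0, 0, 0, 0, 0, -4, 0, 0, 0, 0, 0, -2, 0, 0, 0, 0, 0, -1.1, 0, 0, 0, 0, 0, 0, 0, 0, 0]' --grip 8

```text
clock: 7.7
eef_pos: [0.3896, -0.1484, 0.0425]
orientation: [1.0, -0.019, -0.001, -0.001]
ft_force: [-0.6, 0.1, -0.1]
gripper_width: 0.851
```

Request:
apply_moves --commands '[2, 0, 0, 0, 0, 0, 2, 0, 0, 0, 0, 0, 2, 0, 0, 0, 0, 0, 1.5, 0, 0, 0, 0, 0, 0.5, 0, 0, 0, 0, 0]'

```text
clock: 8.2
eef_pos: [0.4732, -0.1496, 0.0459]
orientation: [1.0, -0.018, 0.002, 0.001]
ft_force: [-0.2, -0.4, -0.4]
gripper_width: 0.85
```

Request:
apply_moves --commands '[0.1, 0, 0, 0, 0, 0, 0, 0, 0, 0, 0, 0, 0, 0, 0, 0, 0, 0]'

```text
clock: 8.5
eef_pos: [0.471, -0.149, 0.0442]
orientation: [1.0, -0.019, 0.0, 0.0]
ft_force: [-0.4, -0.9, 0.4]
gripper_width: 0.848
```

```bash
python3 - <<'E'
from h import *
s=robot.sense(); print(s["clock"],s["eef_pos"],s["orientation"],s["ft_force"],s["gripper_width"]*94)
im,d=robot.read_camera("side"); im2,d=robot.read_camera("wrist")
save("g3.png",np.hstack([cv2.resize(im[170:330,330:490],(400,400)),cv2.resize(im2[0:480,80:560],(400,400))]))
E
```

```text
8.5 [ 0.47104227 -0.14899816  0.04419426] [ 9.99824645e-01 -1.87259989e-02  3.05653604e-05  1.24841920e-04] [-0.42279649 -0.92624524  0.43297726] 79.74449184545422
```

View pics/g3.png

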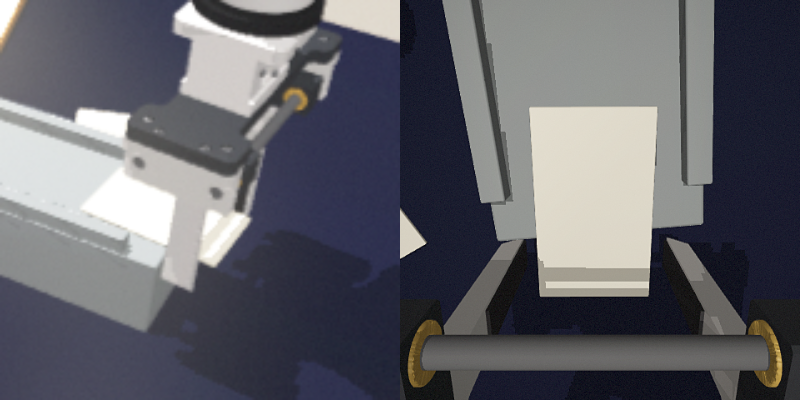

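The fingers stand free of the tray on both sides of the overhang, with similar gaps. I close gently first, then firmly.

Request:
apply_moves --commands '[0, 0.05, -0.15, 0, 0, 0, 0, 0, 0, 0, 0, 0, 0, 0, 0, 0, 0, 0, 0, 0, 0, 0, 0, 0, 0, 0, 0, 0, 0, 0]' --grip 5 --squeeze 15

```text
clock: 9.1
eef_pos: [0.4714, -0.1484, 0.0423]
orientation: [1.0, -0.019, -0.0, 0.0]
ft_force: [0.2, 0.1, -0.8]
gripper_width: 0.634
```

Request:
apply_moves --commands '[0, 0, 0, 0, 0, 0, 0, 0, 0, 0, 0, 0, 0, 0, 0, 0, 0, 0]' --grip 4.5 --squeeze 35

```text
clock: 9.4
eef_pos: [0.4715, -0.1484, 0.0424]
orientation: [1.0, -0.019, -0.0, 0.0]
ft_force: [0.8, -0.2, -0.1]
gripper_width: 0.625
```

Request:
apply_moves --commands '[0, 0, 0.3, 0, 0, 0, 0, 0, 0.7, 0, 0, 0, 0, 0, 1, 0, 0, 0, 0, 0, 1, 0, 0, 0, 0, 0, 0, 0, 0, 0]'

```text
clock: 9.9
eef_pos: [0.4731, -0.1491, 0.075]
orientation: [1.0, -0.019, 0.002, 0.001]
ft_force: [0.1, 0.3, -0.3]
gripper_width: 0.622
```

Request:
apply_moves --commands '[0, 0, 2, 0, 0, 0, 0, 0, 3, 0, 0, 0, 0, 0, 3, 0, 0, 0, 0, 0, 3, 0, 0, 0, 0, 0, 0, 0, 0, 0]'

```text
clock: 10.4
eef_pos: [0.474, -0.1496, 0.1878]
orientation: [1.0, -0.019, 0.005, 0.002]
ft_force: [0.4, -0.0, -0.4]
gripper_width: 0.628
```

```bash
python3 - <<'E'
from h import *
s=robot.sense(); print(s["clock"],s["eef_pos"],s["orientation"],s["ft_force"],s["gripper_width"]*94)
zp=s["eef_pos"][2]+.019+.0015
im,d=robot.read_camera("side"); o=plate("side",im,z=zp); print(o)
im2,d2=robot.read_camera("wrist"); print(plate("wrist",im2,z=zp))
m=robot.outline_of("wrist","plate")[0]["region"]; m=cv2.erode(m.astype(np.uint8),np.ones((7,7)))>0
v,u=np.nonzero(m&(d2>0)); P=back("wrist",np.c_[u,v],d=d2[v,u]); P=P[abs(P[:,2]-zp)<.03]
A=np.c_[P[:,:2]-P[:,:2].mean(0),np.ones(len(P))]; print("slope dz/dx dz/dy, z",np.linalg.lstsq(A,P[:,2],rcond=None)[0],P.min(0),P.max(0),zp)
save("g4.png",np.hstack([cv2.resize(im[100:300,290:490],(400,400)),cv2.resize(im2[0:480,80:560],(400,400))]))
E
```

```text
10.4 [ 0.47401784 -0.14955338  0.18779283] [ 0.99981365 -0.01860412  0.00473662  0.00203103] [ 0.36433074 -0.04958243 -0.39229593] 59.00506525006911
[(0.75, array([ 521. , -150.2]), array([65.6, 67.7]), 88.2, [[486.0, -182.0], [554.0, -184.0], [556.0, -118.0], [488.0, -116.0]])]
[(0.83, array([ 504.9, -150. ]), array([57. , 94.8]), 87.9, [[456.0, -177.0], [551.0, -180.0], [553.0, -123.0], [459.0, -120.0]]), (0.7, array([515.4, -80.9]), array([19.7, 32.9]), 27.8, [[499.0, -71.0], [514.0, -100.0], [532.0, -91.0], [516.0, -62.0]])]<stdin>:8: RuntimeWarning: Mean of empty slice.
  ret = um.true_divide(
Traceback (most recent call last):
ValueError: zero-size array to reduction operation minimum which has no identity
```

```bash
python3 - <<'E'
from h import *
s=robot.sense(); print(s["eef_pos"],s["orientation"])
zp=s["eef_pos"][2]+.019+.0015
im,d=robot.read_camera("side"); im2,d2=robot.read_camera("wrist")
def fit(c,D):
    for x in robot.outline_of(c,"plate"):
        m=cv2.erode(x["region"].astype(np.uint8),np.ones((5,5)))>0
        v,u=np.nonzero(m&(D>0))
        if len(u)<30: print(c,"few depth",len(u)); continue
        P=back(c,np.c_[u,v],d=D[v,u]); k=abs(P[:,2]-zp)<.04
        if k.sum()<30: print(c,"off",np.median(P,0)); continue
        P=P[k]; A=np.c_[P[:,:2]-P[:,:2].mean(0),np.ones(k.sum())]; print(c,k.sum(),"slopes,z",np.linalg.lstsq(A,P[:,2],rcond=None)[0].round(4),P.min(0).round(3),P.max(0).round(3),zp.round(3))
fit("wrist",d2)
robot.read_camera("top"); im3,d3=robot.read_camera("top"); fit("top",d3)
save("g4.png",np.hstack([cv2.resize(im[100:300,290:490],(400,400)),cv2.resize(im2[0:480,80:560],(400,400))]))
E
```

```text
[ 0.47045851 -0.14800845  0.18028715] [ 9.99824544e-01 -1.86362840e-02 -1.75810347e-03 -6.92930395e-04]
wrist off [ 0.60992986 -0.30995198  0.00254931]
wrist off [0.46688796 0.01555572 0.00269537]
wrist 31601 slopes,z [-0.0116  0.0021  0.2009] [ 0.453 -0.181  0.198] [ 0.553 -0.119  0.203] 0.201
top off [ 0.61084742 -0.30869     0.0015569 ]
top off [0.46380819 0.01890971 0.00197471]
```

View pics/g4.png

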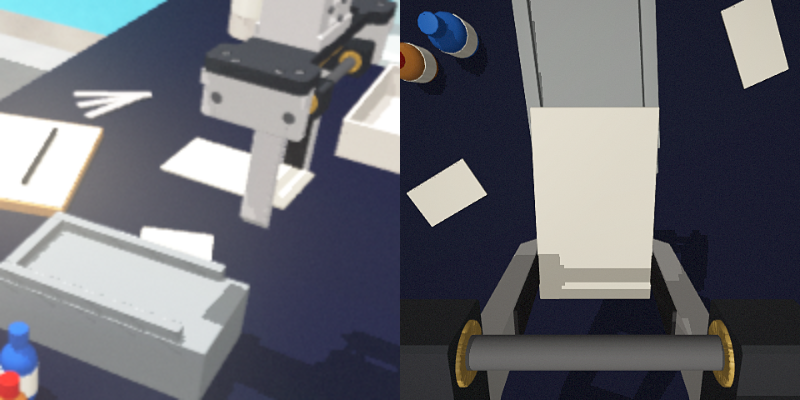

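The plate is held and almost flat (slope -0.012), with its centre 32.5 mm ahead of the tool. Next I carry it to the jar at (0.594, 0.199).

Request:
apply_moves --commands '[0, 0, 1, 0, 0, 0, 0, 1, 1, 0, 0, 0, 1, 3, 0, 0, 0, 0, 1, 4, 0, 0, 0, 0, 1, 4, 0, 0, 0, 0]'

```text
clock: 11.45
eef_pos: [0.5021, -0.0269, 0.2041]
orientation: [1.0, -0.019, 0.001, 0.0]
ft_force: [0.4, 0.0, -0.9]
gripper_width: 0.624
```

Request:
apply_moves --commands '[1, 4, 0, 0, 0, 0, 1, 4, 0, 0, 0, 0, 1, 4, 0, 0, 0, 0, 1, 4, 0, 0, 0, 0, 1, 3, 0, 0, 0, 0]'

```text
clock: 11.95
eef_pos: [0.5516, 0.1649, 0.204]
orientation: [1.0, -0.018, 0.001, -0.001]
ft_force: [0.8, -0.5, -1.1]
gripper_width: 0.626
```

Request:
apply_moves --commands '[1, 2, 0, 0, 0, 0, 0.1, 1.8, 0, 0, 0, 0, 0, 0, 0, 0, 0, 0, 0, 0, 0, 0, 0, 0, 0, 0, 0, 0, 0, 0]'

```text
clock: 12.45
eef_pos: [0.5623, 0.1986, 0.2028]
orientation: [1.0, -0.019, 0.0, 0.0]
ft_force: [0.3, 0.4, -1.2]
gripper_width: 0.628
```

```bash
cat > chk.py <<'E'
from h import *
s=robot.sense(); print(s["clock"],s["eef_pos"].round(4),s["orientation"].round(4),s["ft_force"].round(1))
zp=s["eef_pos"][2]+.0205
im,d=robot.read_camera("side"); print("side",plate("side",im,z=zp,near=(.594,.2)))
print("side mouth",[(round(x["conf"],2),np.round(x["position"],4)) for x in robot.spot_point("side","jar_mouth")[:2]],[(round(x["conf"],2),np.round(x["position"],4)) for x in robot.spot_point("side","jar")[:2]])
im3,d3=robot.read_camera("top"); print("top",plate("top",im3,z=zp,near=(.594,.2)))
im2,D=robot.read_camera("wrist")
for x in robot.outline_of("wrist","plate"):
    m=x["region"].astype(np.uint8); v,u=np.nonzero((cv2.erode(m,np.ones((5,5)))>0)&(D>0))
    P=back("wrist",np.c_[u,v],d=D[v,u]); k=abs(P[:,2]-zp)<.04
    if k.sum()<300: continue
    P=P[k]; A=np.c_[P[:,:2]-P[:,:2].mean(0),np.ones(len(P))]
    print("wrist",len(P),np.linalg.lstsq(A,P[:,2],rcond=None)[0].round(4),zp.round(4),cv2.minAreaRect((P[:,:2]*1000).astype(np.float32)))
save("c%d.png"%(s["clock"]*10),np.hstack([cv2.resize(im[260:460,130:330],(400,400)),cv2.resize(im2[0:480,80:560],(400,400))])); print("c%d"%(s["clock"]*10))
E
python3 chk.py
```

```text
12.45 [0.5623 0.1986 0.2028] [ 9.998e-01 -1.920e-02  1.000e-04  2.000e-04] [ 0.3  0.4 -1.2]
side [(0.88, array([576.8, 198.3]), array([61.8, 70.6]), 87.8, [[540.0, 169.0], [611.0, 166.0], [613.0, 228.0], [543.0, 231.0]])]
side mouth [] []
top [(0.93, array([626.8, 194.6]), array([33. , 60.2]), 0.2, [[610.0, 225.0], [610.0, 164.0], [643.0, 165.0], [643.0, 225.0]]), (0.48, array([544.1, 138.2]), array([36.5, 65.6]), 43.4, [[508.0, 150.0], [553.0, 102.0], [580.0, 127.0], [535.0, 175.0]])]
wrist 31430 [-0.009   0.0007  0.2226] 0.2233 ((594.2413940429688, 197.33151245117188), (58.702964782714844, 98.9666519165039), 87.93104553222656)
c124
```

Request:
apply_moves --commands '[0, 0.2, -1, 0, 0, 0, 0, 0, -2, 0, 0, 0, 0, 0, -2, 0, 0, 0, 0, 0, -1.2, 0, 0, 0, 0, 0, 0, 0, 0, 0]'

```text
clock: 13.35
eef_pos: [0.5609, 0.2013, 0.1372]
orientation: [1.0, -0.019, -0.003, 0.001]
ft_force: [-0.3, -0.4, -0.8]
gripper_width: 0.626
```

```bash
python3 chk.py
```

```text
13.35 [0.5609 0.2013 0.1372] [ 9.998e-01 -1.850e-02 -2.700e-03  8.000e-04] [-0.3 -0.4 -0.8]
side [(0.58, array([570., 201.]), array([60.2, 57.5]), 87.8, [[540.0, 172.0], [598.0, 170.0], [600.0, 230.0], [542.0, 232.0]])]
side mouth [(0.74, array([6.019e-01, 2.000e-02, 3.000e-04]))] [(0.62, array([ 0.5947,  0.1933, -0.0027])), (0.44, array([ 0.6164, -0.0214, -0.0024]))]
top [(0.65, array([627.4, 198.2]), array([55.6, 34.1]), 85.7, [[608.0, 172.0], [642.0, 169.0], [647.0, 225.0], [613.0, 227.0]])]
wrist 31474 [-0.0072  0.0014  0.1616] 0.1577 ((594.5437622070312, 200.13189697265625), (58.81198501586914, 99.35355377197266), 88.01150512695312)
c133
```

```bash
mv pics/c1*[!4].png pics/low.png 2>/dev/null; ls pics
```

```text
c124.png
crop.png
g3.png
g4.png
low.png
side0.png
side1.png
side2.png
top0.png
top1.png
top2.png
w0.png
wrist1.png
wrist2.png
```

View pics/low.png

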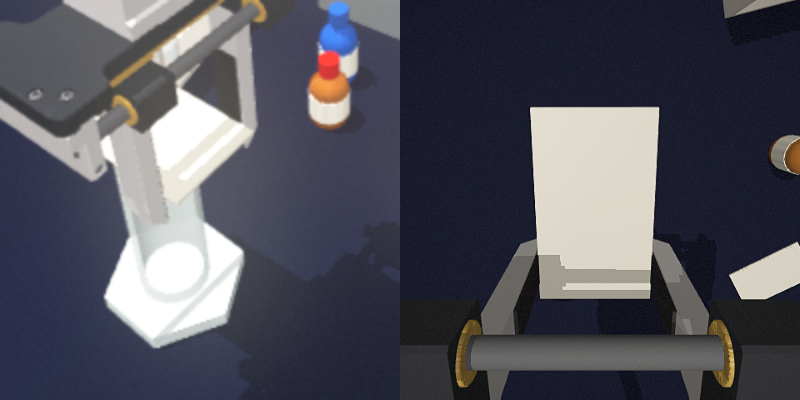

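The plate hangs just above the tube, centred at (0.5945,0.200) against the mouth at (0.594,0.199). I lower it slowly to contact.

Request:
apply_moves --commands '[0, -0.1, -0.2, 0, 0, 0, 0, 0, -0.2, 0, 0, 0, 0, 0, -0.1, 0, 0, 0, 0, 0, 0, 0, 0, 0, 0, 0, 0, 0, 0, 0]'

```text
clock: 14.25
eef_pos: [0.5624, 0.2005, 0.1353]
orientation: [1.0, -0.019, -0.0, 0.0]
ft_force: [-0.2, 0.2, -0.5]
gripper_width: 0.625
```

Request:
apply_moves --commands '[0, 0, -0.1, 0, 0, 0, 0, 0, -0.05, 0, 0, 0, 0, 0, 0, 0, 0, 0]'

```text
clock: 14.55
eef_pos: [0.5624, 0.2006, 0.1338]
orientation: [1.0, -0.019, -0.0, 0.0]
ft_force: [0.2, -0.7, -1.1]
gripper_width: 0.627
```

Request:
apply_moves --commands '[0, 0, -0.05, 0, 0, 0, 0, 0, -0.03, 0, 0, 0, 0, 0, 0, 0, 0, 0]'

```text
clock: 14.85
eef_pos: [0.5625, 0.2005, 0.133]
orientation: [1.0, -0.019, -0.0, 0.0]
ft_force: [-0.5, -0.4, -0.7]
gripper_width: 0.627
```

Request:
apply_moves --commands '[0, 0, -0.03, 0, 0, 0, 0, 0, 0, 0, 0, 0, 0, 0, 0, 0, 0, 0]'

```text
clock: 15.15
eef_pos: [0.5625, 0.2006, 0.1328]
orientation: [1.0, -0.019, 0.0, 0.0]
ft_force: [-0.3, -0.3, -0.5]
gripper_width: 0.626
```

Request:
apply_moves --commands '[0, 0, -0.04, 0, 0, 0, 0, 0, 0, 0, 0, 0, 0, 0, 0, 0, 0, 0]'

```text
clock: 15.45
eef_pos: [0.5625, 0.2006, 0.1325]
orientation: [1.0, -0.019, 0.0, 0.0]
ft_force: [0.2, 1.2, -1.2]
gripper_width: 0.63
```

Request:
apply_moves --commands '[0, 0, -0.03, 0, 0, 0, 0, 0, 0, 0, 0, 0, 0, 0, 0, 0, 0, 0]'

```text
clock: 15.75
eef_pos: [0.5625, 0.2006, 0.1323]
orientation: [1.0, -0.019, 0.0, 0.0]
ft_force: [0.5, 1.2, -0.2]
gripper_width: 0.624
```

Request:
apply_moves --commands '[0, 0, -0.04, 0, 0, 0, 0, 0, 0, 0, 0, 0, 0, 0, 0, 0, 0, 0]'

```text
clock: 16.05
eef_pos: [0.5625, 0.2006, 0.1321]
orientation: [1.0, -0.019, 0.0, 0.0]
ft_force: [-1.5, -0.2, 1.8]
gripper_width: 0.627
```

Request:
apply_moves --commands '[0, 0, -0.04, 0, 0, 0, 0, 0, 0, 0, 0, 0, 0, 0, 0, 0, 0, 0]'

```text
clock: 16.35
eef_pos: [0.5626, 0.2006, 0.1319]
orientation: [1.0, -0.019, 0.0, -0.0]
ft_force: [-1.7, 0.2, 4.7]
gripper_width: 0.624
```

Contact is made at about 5 N. I ease the grip to 3 N so the plate settles, then open.

Request:
apply_moves --commands '[0, 0, 0.03, 0, 0, 0, 0, 0, 0, 0, 0, 0]' --squeeze 3

```text
clock: 16.55
eef_pos: [0.5627, 0.2006, 0.1313]
orientation: [1.0, -0.019, 0.0, -0.0]
ft_force: [-0.3, 0.1, 1.4]
gripper_width: 0.636
```

Request:
apply_moves --commands '[0, 0, 0, 0, 0, 0, 0, 0, 0, 0, 0, 0, 0, 0, 0, 0, 0, 0, 0, 0, 0, 0, 0, 0]' --grip 8

```text
clock: 16.95
eef_pos: [0.5623, 0.2005, 0.1312]
orientation: [1.0, -0.019, -0.0, 0.0]
ft_force: [-0.3, 0.6, 0.6]
gripper_width: 0.853
```

```bash
python3 chk.py
```

```text
16.95 [0.5623 0.2005 0.1312] [ 9.998e-01 -1.860e-02 -3.000e-04  1.000e-04] [-0.3  0.6  0.6]
side [(0.94, array([574., 200.]), array([61.5, 61.4]), 88.0, [[542.0, 170.0], [604.0, 168.0], [606.0, 230.0], [544.0, 232.0]])]
side mouth [] [(0.79, array([0.5913, 0.1971, 0.0012]))]
top []
wrist 31973 [-0.0007  0.0009  0.1527] 0.1517 ((594.4479370117188, 198.8161163330078), (59.1416015625, 98.96234893798828), 87.48737335205078)
c169
```

The plate lies level (slope below 0.001), top at 0.1527, centre (0.5944,0.1988). I retreat straight up and away.

Request:
apply_moves --commands '[0, 0, 0.5, 0, 0, 0, 0, 0, 1, 0, 0, 0, 0, 0, 2, 0, 0, 0, 0, 0, 4, 0, 0, 0, -2, 0, 4, 0, 0, 0]'

```text
clock: 17.85
eef_pos: [0.5431, 0.2002, 0.2473]
orientation: [1.0, -0.019, -0.001, 0.0]
ft_force: [-0.5, 0.1, 0.4]
gripper_width: 0.849
```

Request:
apply_moves --commands '[-5, 0, 0, 0, 0, 0, -5, 0, 0, 0, 0, 0, -4, 0, 0, 0, 0, 0, 0, 0, 0, 0, 0, 0, 0, 0, 0, 0, 0, 0]'

```text
clock: 18.35
eef_pos: [0.4025, 0.2007, 0.2482]
orientation: [1.0, -0.018, 0.002, -0.0]
ft_force: [0.6, -0.3, -0.7]
gripper_width: 0.849
```

```bash
python3 - <<'E'
from h import *
s=robot.sense(); print(s["clock"],s["eef_pos"].round(3))
for c in("side","top"):
    im,D=robot.read_camera(c); print(c,plate(c,im,z=.153,near=(.594,.2)))
    for t in("jar","dye_a","rack"): print(t,[(round(x["conf"],2),np.round(x["position"],3).tolist()) for x in robot.spot_point(c,t)[:2]])
    if c=="side": a=cv2.resize(im[200:460,130:390],(400,400))
v,u=np.mgrid[200:300,140:250];u=u.ravel();v=v.ravel();P=back("top",np.c_[u,v],d=D[v,u]);P=P[(P[:,2]>.145)&(P[:,2]<.165)]
A=np.c_[P[:,:2]-P[:,:2].mean(0),np.ones(len(P))];print(len(P),np.linalg.lstsq(A,P[:,2],rcond=None)[0].round(4),cv2.minAreaRect((P[:,:2]*1000).astype(np.float32)))
save("end.png",np.hstack([a,cv2.resize(im[140:340,130:330],(400,400))]))
E
```

```text
18.35 [0.402 0.201 0.248]
side [(0.77, array([592.5, 199.7]), array([ 61.8, 101.6]), 87.4, [[540.0, 171.0], [642.0, 167.0], [645.0, 228.0], [543.0, 233.0]])]
jar [(0.81, [0.597, 0.197, -0.002])]
dye_a [(0.73, [0.601, 0.019, 0.002])]
rack [(0.71, [0.758, -0.004, -0.001])]
top [(0.64, array([592.1, 199.1]), array([59.9, 99. ]), 87.8, [[542.0, 171.0], [640.0, 167.0], [643.0, 227.0], [544.0, 231.0]])]
jar [(0.89, [0.593, 0.197, -0.002])]
dye_a [(0.75, [0.599, 0.016, -0.001]), (0.51, [0.622, -0.028, 0.005])]
rack [(0.76, [0.758, -0.004, -0.005])]
1807 [-1.000e-04 -4.900e-03  1.523e-01] ((592.0457153320312, 199.5011749267578), (61.120887756347656, 100.34912109375), 87.98126983642578)
```

View pics/end.png

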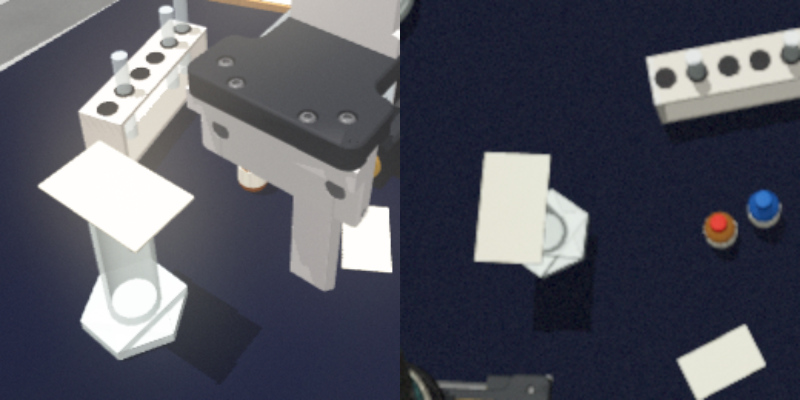

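The plate lies flat and centred on the upright jar, the jar and bystanders are where they were, and the arm is clear. I hand in.

```bash
python3 -c "
from bench import robot
print(robot.finish_job())"
```

```text
the job is handed in; nothing more can be done
None
```

The cover plate is on the gas jar and released, and I handed the job in at about 19 s of the 61 s allowed. The hand-in reports no verdict.

**What I did:** I picked the plate in the tray by size: 100×60 mm, against about 76×47 mm for the two look-alikes. I pressed it with about 5 to 8 N and slid it until its centre was about 16 mm from the front edge. Then I gripped it by its sides at 35 N, carried it over and lowered it onto the jar with a contact force of about 5 N. I eased the grip to 3 N before opening the fingers and moved the arm clear.

**Last checks:**
- **Plate:** its centre is at (0.592, 0.199). The mouth, measured at the start, was at (0.594, 0.199), so it is about 2 mm off. The top is at 0.152 m and the tilt is under 0.3°.
- **Jar, amber bottle and rack:** each is within about 5 mm of where it started. The jar looks upright in the picture.
- **Blue bottle:** I have no separate before-and-after measurement. The detector reports both bottles as one class and listed them unevenly, but the second reading and the last picture show it in place.
- **Disagreement:** at lower points of the run, the side and top cameras reported the plate off-centre because the gripper hid part of it. I relied on the wrist camera there, and all views agreed once the arm was clear.

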